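# Feel the end float of a stirrer drive and leave its shaft at mid-float

### The arm

A 6-joint arm with a two-finger parallel gripper is mounted at the origin on the work surface. World frame = base frame: x ahead of the robot, y to its left, z up, the work surface at z = 0. Lengths are in m, angles in rad, forces in N, time in s.
With the tool pointing down it reaches from about 0.3 to 0.875 m from the base axis. Payload 6.4 kg.
Tool frame: the origin (TCP) lies midway between the tips of the shut fingers; the grasp point (between the pads) lies ctrl.grip_depth behind it (ctrl.grip_depth is the distance from the TCP to the grasp point, in m); x points along the fingers, y is the direction in which the jaws open and shut, and the axes are right-handed (so a half turn about x gives the same grasp; the last joint's range is limited). The gripper opens to 85 mm and grips with 20 to 120 N. Pads are 22 mm wide; open, the fingers measure 114 mm over their backs; the gripper's body (76 mm by 85 mm) begins 54 mm behind the grasp point. The pads swing forward as they close: fully open they stand 13 mm farther back than shut.
Start: joints at [0.931, 0.181, 1.607, -0, 1.354, -0.206], TCP at [0.242, 0.522, 0.231] pointing down, gripper open.
Joint ranges: [-2.99, 2.99], [-0.89, 2.07], [0.3, 2.58], [-1.14, 4.28], [0, 2.63], [-3.12, 3.12]. Speed limits (rad/s): [2.57, 2.57, 3.01, 3.14, 3.14, 3.14].

### API

Orientations are given as a unit quaternion [w, x, y, z].
In Python, from bench import ctrl gives the robot as it stands.
- The arm moves only by the tool carry_out, never from a script. Its argument "motion" is one flat list of numbers, 7 for each row, row after row: the turn, a rotation vector about the tool's x, y, z in degrees, then the shift along the tool's x, y, z in m, then the gripper's target within -1 to 1 (shut at 1, half-way at 0, fully open at -1). A call has 1 to 10 rows; each row shifts and turns the pose as measured when the row begins, along the tool's axes as they then stand; what a row does not reach is not made up. A row lasts 1/10 s, in which the tool goes at most 50 mm and 8.59 degrees, less where a joint would pass 70% of its speed; a pose out of reach is approached as far as the arm can. A call with a gripper value outside its range is refused whole. The fingers move at their own pace and stop on an object; the grip force is fixed at half the most. Time passes only in rows, so rows that do not move let the fingers close. It gives the time, the measured TCP pose, the force and the opening at its end, in the units of the state.
- ctrl.get_obs(): the state, without advancing time (a new reading comes with each control period).
- ctrl.camera(name): name is "scene" or "top" or "wrist"; returns the picture (480x640x3 uint8, blue, green, red); there is no depth.
- ctrl.camera_params(name): a dict with "mtx" (3x3 intrinsics, pixels), "k1" (the pictures are not rectified: a ray, as slopes to the right and down, at radius r is drawn at 1 + k1 r^2 times it, then the intrinsics apply), "pose" (4x4, takes a point from camera to world coordinates); the wrist camera has in their place "hand_eye" (4x4, takes a point from camera to tool coordinates, whose origin is the TCP and whose axes are the tool frame's). Camera axes: x right, y down, z forward; pixel columns grow to the right and rows downward; lengths in m; the calibration is good to about 2 mm. A picture is of the moment at which its call begins: read the wrist's pose just before it. camera_params takes no time and is no camera call.
- ctrl.hand_in(): hands the job in, once; it reports no verdict.
Trained networks look in the newest picture that a camera, given by its name, has taken for a name from the list of things; names that differ only in an ending like _2 or _b are one class to them, and where a whole thing is asked for, a point or a joint stands for the part that bears it (a point fixed in the world has none). Each returns a list of dicts, best first, with "conf" (0 to 1); they miss things now and then, are a little off and sometimes report something else, mostly with a low value. They report only what shows in the picture. A call takes as long as a camera call.
- ctrl.boxes_of(camera, thing): "point" ([x, y, z] in m, in the coordinates of the camera as it stood for that picture, good to about 4 mm: the middle of the surface that is visible of it).
- ctrl.trace(camera, thing): "pixels" (480x640 bool, what is visible of it).
- ctrl.landmark_of(camera, thing): "point" ([x, y, z] in m, in the coordinates of the camera as it stood for that picture, good to about 4 mm: a listed point, or the origin of a listed thing).
The state is a dict: "time_s": time; "q": joint angles; "dq": joint speeds; "joint_efforts": joint torques, N m; "eef_pos": TCP position; "eef_rot": TCP orientation; "wrist_force": force on the tool from outside, world axes, zero at the start; "torque": the same for the moment, N m; "opening": opening from 0.0 (shut) to 1.0 (fully open).
Only numpy, scipy, OpenCV 4.12 (cv2) and the standard library are available. Lean on these libraries where they do the work, as an engineer would, in place of code of your own. Each camera call takes 0.05 s, during which the arm holds its last target. There are 200 camera calls.

### The job

Check the end float of the stirrer drive lying on its cradle: by its hub, push the shaft into the casing until you feel it bear on the inner stop, then pull it out until it bears on the outer stop, each time with about 10 N by hand held for half a second and never ramming a stop with more than 20 N. Then set the shaft midway between the two stops you felt (within 2 mm), let go, and leave the other things on the bench where they are.

Things in the scene. Friction and masses are not known exactly. Their poses are not given: they have to be found in the camera images.
- drive: White round casing, 104 mm diameter, 160 mm long, level on an aluminium cradle 150 x 180 mm, fixed to the bench. Origin: centre of the cradle's underside, on the bench. The shaft axis runs along its y, 100 mm above the origin; the hub end is towards -y. PUSHING IN is along +y, PULLING OUT along -y. Casing end face at y = -80 mm, casing top 152 mm above the bench.
- nose (a point): Centre of the front face of the dark bearing nose (56 mm diameter) from which the shaft emerges: on the shaft axis, 95 mm along -y from the drive's origin, 100 mm above the bench. Fixed to the drive, same axes. Inside the casing a flange on the shaft moves between two hidden rubber-faced stops; a stop gives about 1 mm for every 8 N, both alike.
- spindle: The hub on the 16 mm shaft: dark steel cylinder 34 mm in diameter, 44 mm long along the axis, yellow line round its middle, brass stub on its end. Origin: hub centre, 100 mm above the bench, on the axis, 145 to 191 mm along -y from the drive's origin. Axes as the drive. Pinch it from above, fingers on its two sides across the axis.
- shaft_line (a point): The yellow line round the middle of the hub (same point as the hub's centre). The shaft cannot turn; it slides only along the drive's y, with a steady seal drag of about 3 N, and stays where left. It starts somewhere between the hidden stops; their place (within a few cm) and the float between them (10 to 26 mm) cannot be seen and differ each time.
- beaker: Bystander: glass beaker, 76 mm wide, 95 mm high; origin at the centre of its underside.
- jar: Bystander: white jar with blue cap, 72 mm wide, 130 mm high; origin under its centre.
- bowl: Bystander: white plastic bowl, 200 mm wide, 85 mm high; origin under its centre.
- spanner: Bystander: steel spanner lying flat along its x.
- driver: Bystander: screwdriver lying along its x.
- spacer: Bystander: brass ring 44 mm wide, 12 mm high; origin under its centre.
- impeller: Bystander: three-bladed steel impeller, 94 mm wide, 72 mm high; origin under its centre.

How it is judged:
On the way, in this order (a step that is already met when the one before it is completed fails the run):
1. the shaft is pushed in and bears on its inner stop with more than 3 N for 0.3 s (contact force between flange and stop_in above 3 N), for 0.3 s.
2. then it is pulled out and bears on its outer stop with more than 3 N for 0.3 s (contact force between flange and stop_out above 3 N), for 0.3 s.
At the end, for the whole second after the job is handed in: the shaft rests, released, midway between its inner and outer stops to within 2 mm (always accepted up to 2.2 mm, never beyond 2.5 mm) (((distance between flange and stop_in between 0.0135 and 0.0185 m and distance between flange and stop_out between 0.0135 and 0.0185 m) or (distance between flange and stop_in between 0.014 and 0.019 m and distance between flange and stop_out between 0.014 and 0.019 m) or (distance between flange and stop_in between 0.0145 and 0.0195 m and distance between flange and stop_out between 0.0145 and 0.0195 m) or (distance between flange and stop_in between 0.015 and 0.02 m and distance between flange and stop_out between 0.015 and 0.02 m) or (distance between flange and stop_in between 0.0155 and 0.0205 m and distance between flange and stop_out between 0.0155 and 0.0205 m) or (distance between flange and stop_in between 0.016 and 0.021 m and distance between flange and stop_out between 0.016 and 0.021 m) or (distance between flange and stop_in between 0.0165 and 0.0215 m and distance between flange and stop_out between 0.0165 and 0.0215 m) or (distance between flange and stop_in between 0.017 and 0.022 m and distance between flange and stop_out between 0.017 and 0.022 m) or (distance between flange and stop_in between 0.0175 and 0.0225 m and distance between flange and stop_out between 0.0175 and 0.0225 m) or (distance between flange and stop_in between 0.018 and 0.023 m and distance between flange and stop_out between 0.018 and 0.023 m) or (distance between flange and stop_in between 0.0185 and 0.0235 m and distance between flange and stop_out between 0.0185 and 0.0235 m) or (distance between flange and stop_in between 0.019 and 0.024 m and distance between flange and stop_out between 0.019 and 0.024 m) or (distance between flange and stop_in between 0.0195 and 0.0245 m and distance between flange and stop_out between 0.0195 and 0.0245 m) or (distance between flange and stop_in between 0.02 and 0.025 m and distance between flange and stop_out between 0.02 and 0.025 m) or (distance between flange and stop_in between 0.0205 and 0.0255 m and distance between flange and stop_out between 0.0205 and 0.0255 m) or (distance between flange and stop_in between 0.021 and 0.026 m and distance between flange and stop_out between 0.021 and 0.026 m) or (distance between flange and stop_in between 0.0215 and 0.0265 m and distance between flange and stop_out between 0.0215 and 0.0265 m) or (distance between flange and stop_in between 0.022 and 0.027 m and distance between flange and stop_out between 0.022 and 0.027 m) or (distance between flange and stop_in between 0.0225 and 0.0275 m and distance between flange and stop_out between 0.0225 and 0.0275 m) or (distance between flange and stop_in between 0.023 and 0.028 m and distance between flange and stop_out between 0.023 and 0.028 m) or (distance between flange and stop_in between 0.0235 and 0.0285 m and distance between flange and stop_out between 0.0235 and 0.0285 m)) and linear speed of spindle below 0.003 m/s); the robot touches nothing.
It fails at once if the shaft is rammed against a stop with more than 20 N (contact force between flange and stop_in above 20 N or contact force between flange and stop_out above 20 N).
It fails at once if a bystander (beaker, jar, bowl, spanner, screwdriver, brass ring or impeller) is moved by more than 30 mm (distance of any of beaker, jar, bowl, spanner, driver, spacer, impeller from where it was at the start of the episode above 0.03 m).
It also fails if it takes over 48 s, if anything falls off the work surface, if the arm or the gripper's body presses on something with over 40 N, if the wrist force passes 120 N, or if a joint passes its speed limit or range.

## Working session

There is one attempt and no reset: what is moved stays moved. The work goes in short steps, Python scripts to look and compute and a tool call to move; the robot and the scene stay as the last step left them, time stands still between calls to the robot, and variables do not carry over. Pictures are saved under pics/ and viewed, about 8 in all and at most 12, crops included, and the job is handed in when it is done.

Besides the shell and the picture viewer there is one more tool, called as name(argument=value, ...) on one line, values as JSON. carry_out: Moves the arm, as the interface text tells. Its arguments: {"type":"object","properties":{"motion":{"type":"array"}},"required":["motion"]}

```bash
mkdir -p pics
cat > h.py <<'E'
import numpy as np, cv2
from bench import ctrl
from scipy.spatial.transform import Rotation as R
def T_tool(o):
    q=o["eef_rot"]; T=np.eye(4); T[:3,:3]=R.from_quat([q[1],q[2],q[3],q[0]]).as_matrix(); T[:3,3]=o["eef_pos"]; return T
def cam(n):
    o=ctrl.get_obs(); im=ctrl.camera(n); p=ctrl.camera_params(n)
    return im, (T_tool(o)@np.array(p["hand_eye"]) if n=="wrist" else np.array(p["pose"]))
def w(T,p): return (T@np.r_[p,1])[:3]
E
python3 - <<'E'
from h import *
o=ctrl.get_obs(); print({k:np.round(v,3) for k,v in o.items()}, ctrl.grip_depth); print(T_tool(o).round(3))
ims=[]
for n in ["scene","top"]:
    im,T=cam(n); ims.append(im)
    for t in ["drive","nose","spindle","shaft_line","beaker","jar","bowl","impeller","spacer"]:
        r=ctrl.landmark_of(n,t)
        print(n,t,[(round(a["conf"],2),w(T,a["point"]).round(3)) for a in r[:2]])
cv2.imwrite("pics/a.png",cv2.resize(np.hstack(ims),(800,300)))
cv2.imwrite("pics/top.png",ims[1])
E
```

```text
{'time_s': np.float64(0.0), 'q': array([ 0.931,  0.182,  1.608, -0.   ,  1.354, -0.206]), 'dq': array([ 0.   , -0.   ,  0.002,  0.002,  0.001, -0.001]), 'joint_efforts': array([ 1.0000e-03, -4.4487e+01, -3.5135e+01, -0.0000e+00,  9.0000e-03,
        0.0000e+00]), 'eef_pos': array([0.241, 0.521, 0.23 ]), 'eef_rot': array([ 0.69 ,  0.152,  0.691, -0.153]), 'wrist_force': array([-0.44 , -0.541, -0.845]), 'torque': array([-0.008,  0.05 ,  0.051]), 'opening': np.float64(0.995)} 0.0187
[[-0.001  0.42   0.907  0.241]
 [-0.001  0.907 -0.42   0.521]
 [-1.    -0.002 -0.     0.23 ]
 [ 0.     0.     0.     1.   ]]
scene drive [(0.96, array([ 0.52 ,  0.07 , -0.004]))]
scene nose [(0.78, array([ 0.535, -0.019,  0.098]))]
scene spindle [(0.8, array([ 0.539, -0.082,  0.1  ]))]
scene shaft_line [(0.64, array([ 0.541, -0.084,  0.103]))]
scene beaker [(0.77, array([ 0.748, -0.202, -0.003]))]
scene jar [(0.55, array([ 0.725, -0.341, -0.001]))]
scene bowl [(0.91, array([ 0.579, -0.404,  0.001]))]
scene impeller [(0.81, array([0.459, 0.443, 0.004])), (0.71, array([ 0.519,  0.073, -0.004]))]
scene spacer [(0.69, array([ 0.377, -0.108, -0.   ])), (0.42, array([ 0.727, -0.338, -0.001]))]
top drive [(0.63, array([ 0.523,  0.073, -0.001])), (0.47, array([ 0.348,  0.205, -0.   ]))]
top nose [(0.92, array([ 0.531, -0.024,  0.101])), (0.66, array([ 0.464,  0.444, -0.   ]))]
top spindle [(0.73, array([ 0.541, -0.079,  0.099]))]
top shaft_line [(0.93, array([ 0.536, -0.079,  0.099]))]
top beaker [(0.69, array([ 0.752, -0.193,  0.002]))]
top jar [(0.77, array([ 0.723, -0.335, -0.003])), (0.48, array([ 0.392, -0.269, -0.003]))]
top bowl [(0.82, array([ 0.581, -0.404, -0.001])), (0.6, array([ 0.541, -0.079,  0.098]))]
top impeller [(0.86, array([ 0.466,  0.444, -0.001])), (0.5, array([ 0.578, -0.401, -0.001]))]
top spacer [(0.72, array([ 0.375, -0.105, -0.003]))]
```

View pics/a.png

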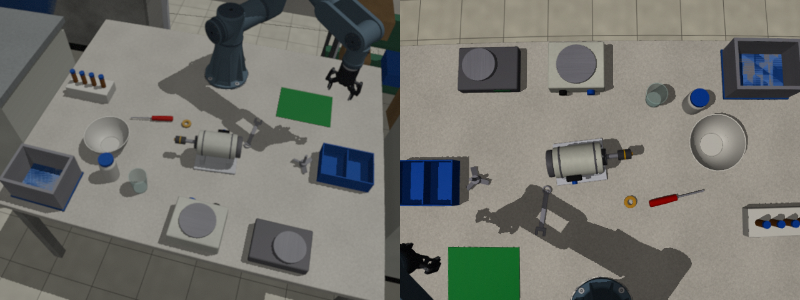

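The scene view shows the hub at about (178,140), pointing toward -y/+x, and the top view shows it at (625,154). The networks agree with both pictures. The drive's yaw is about 6.8°. I'll move above the hub now.

carry_out(motion=[0, 0, 0, 0, -0.03, 0.037, -1, 0, 0, 0, 0, -0.03, 0.037, -1, 0, 0, 0, 0, -0.03, 0.037, -1, 0, 0, 0, 0, -0.03, 0.037, -1, 0, 0, 0, 0, -0.03, 0.037, -1, 0, 0, 0, 0, -0.03, 0.037, -1, 0, 0, 0, 0, -0.03, 0.037, -1, 0, 0, 0, 0, -0.03, 0.037, -1, 0, 0, 0, 0, -0.03, 0.037, -1, 0, 0, 0, 0, -0.03, 0.037, -1])

```text
time_s: 2.0
eef_pos: [0.4576, 0.0848, 0.2325]
eef_rot: [0.694, 0.15, 0.689, -0.146]
wrist_force: [0.7, 0.5, -0.3]
opening: 1.004
```

carry_out(motion=[0, 0, 0, 0, -0.03, 0.037, -1, 0, 0, 0, 0, -0.03, 0.037, -1, 8.3, 0, 0, 0, 0, 0, -1, 8.3, 0, 0, 0, 0, 0, -1, 8.3, 0, 0, 0, 0, 0, -1, 8.3, 0, 0, 0, 0, 0, -1, 8.3, 0, 0, 0, 0, 0, -1, 8.3, 0, 0, 0, 0, 0, -1, 8.3, 0, 0, 0, 0, 0, -1, 0, 0, 0, 0, 0, 0, -1])

```text
time_s: 3.0
eef_pos: [0.5048, -0.0134, 0.2337]
eef_rot: [0.526, 0.478, 0.521, -0.473]
wrist_force: [0.9, 0.2, -0.4]
opening: 0.997
```

```bash
cat > look.py <<'E'
from h import *
import sys
o=ctrl.get_obs(); print(o["time_s"],o["eef_pos"].round(4) if hasattr(o["eef_pos"],"round") else o["eef_pos"],T_tool(o)[:3,:3].round(3).tolist())
out={}
for n in ["wrist","top"]:
    im,T=cam(n); cv2.imwrite(f"pics/{sys.argv[1]}_{n}.png",im)
    for t in ["nose","spindle","shaft_line","drive"]:
        print(n,t,[(round(a["conf"],2),w(T,a["point"]).round(4)) for a in ctrl.landmark_of(n,t)[:2]])
E
python3 look.py b
```

```text
3.0 [ 0.5048 -0.0134  0.2337] [[0.01, 0.995, 0.096], [0.001, 0.096, -0.995], [-1.0, 0.011, -0.0]]
wrist nose [(0.81, array([ 0.5347, -0.0243,  0.1025]))]
wrist spindle [(0.75, array([ 0.5417, -0.0847,  0.0956]))]
wrist shaft_line [(0.64, array([ 0.5415, -0.0821,  0.1001]))]
wrist drive [(0.79, array([ 5.269e-01,  7.470e-02, -4.000e-04]))]
top nose []
top spindle []
top shaft_line []
top drive [(0.96, array([0.526 , 0.0721, 0.0038]))]
```

carry_out(motion=[0, 0, 0, 0, 0.014, 0.036, -1, 0, 0, 0, 0, 0.014, 0.036, -1, 0, 0, 0, 0.03, 0, 0, -1, 0, 0, 0, 0, 0, 0, -1])

```text
time_s: 3.9
eef_pos: [0.5417, -0.084, 0.204]
eef_rot: [0.528, 0.477, 0.522, -0.471]
wrist_force: [-0.6, 0.6, -0.4]
opening: 0.998
```

```bash
python3 look.py c
python3 - <<'E'
from h import *
# axis direction from the spindle mask in the wrist view, projected to z=0.1 plane
im,T=cam("wrist"); p=ctrl.camera_params("wrist"); K=np.array(p["mtx"]); k1=p["k1"]
for t in ["spindle","drive"]:
    m=ctrl.trace("wrist",t)[0]["pixels"]; v,u=np.nonzero(m)
    d=cv2.undistortPoints(np.c_[u,v].astype(float).reshape(-1,1,2),K,np.array([k1,0,0,0.]))[:,0]
    r=np.c_[d,np.ones(len(d))]@T[:3,:3].T; s=(0.11-T[2,3])/r[:,2]; P=(T[:3,3]+r*s[:,None])[:,:2]
    ys=np.arange(P[:,1].min(),P[:,1].max(),.01)
    for y in ys:
        q=P[abs(P[:,1]-y)<.003]; 
        if len(q)>20: print(t,round(y,3),q[:,0].min().round(4),q[:,0].max().round(4),((q[:,0].min()+q[:,0].max())/2).round(4))
E
```

```text
3.9 [ 0.5417 -0.084   0.204 ] [[0.012, 0.995, 0.102], [0.001, 0.102, -0.995], [-1.0, 0.012, 0.0]]
wrist nose [(0.81, array([ 0.5346, -0.0237,  0.1048]))]
wrist spindle [(0.71, array([ 0.5422, -0.0817,  0.0988]))]
wrist shaft_line [(0.8, array([ 0.5432, -0.0834,  0.0964])), (0.26, array([ 7.473e-01, -1.989e-01,  5.000e-04]))]
wrist drive [(0.75, array([ 0.5234,  0.0742, -0.0016])), (0.69, array([ 7.247e-01, -3.402e-01,  1.000e-04]))]
top nose [(0.58, array([ 0.5344, -0.0235,  0.1002])), (0.43, array([0.5247, 0.073 , 0.0026]))]
top spindle [(0.58, array([ 0.5405, -0.0776,  0.0995])), (0.54, array([ 0.4646,  0.4458, -0.0012]))]
top shaft_line [(0.74, array([ 0.7507, -0.1907,  0.0009])), (0.54, array([ 0.5384, -0.0774,  0.0951]))]
top drive [(0.89, array([0.5262, 0.0737, 0.0013]))]
spindle -0.108 0.531 0.5482 0.5396
spindle -0.098 0.5256 0.5582 0.5419
spindle -0.088 0.5241 0.5574 0.5408
spindle -0.078 0.5234 0.5563 0.5398
spindle -0.068 0.5219 0.5552 0.5385
spindle -0.058 0.5222 0.5546 0.5384
spindle -0.048 0.5276 0.544 0.5358
spindle -0.038 0.5275 0.543 0.5352
spindle -0.028 0.5266 0.542 0.5343
drive -0.026 0.5069 0.5398 0.5233
drive -0.016 0.4802 0.5602 0.5202
drive -0.006 0.4792 0.5854 0.5323
drive 0.004 0.4782 0.5844 0.5313
drive 0.014 0.4773 0.5841 0.5307
drive 0.024 0.4757 0.5831 0.5294
drive 0.034 0.4742 0.582 0.5281
drive 0.044 0.4734 0.5799 0.5267
drive 0.054 0.4611 0.5791 0.5201
drive 0.064 0.4548 0.5779 0.5164
drive 0.074 0.5201 0.5776 0.5489
```

View pics/c_wrist.png

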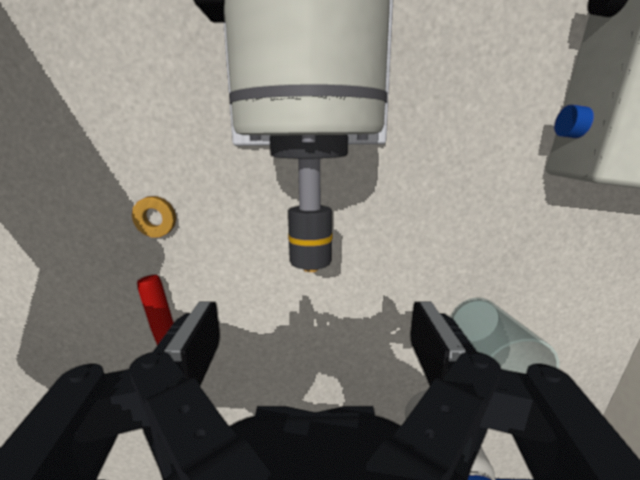

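The hub sits at about (310,240) with its yellow line visible, and its surroundings are clear. I'll trim the yaw and descend.

carry_out(motion=[-0.8, 0, -0.7, 0, -0.001, 0, -1, 0, 0, 0, 0.03, 0, 0, -1, 0, 0, 0, 0.03, 0, 0, -1, 0, 0, 0, 0.03, 0, 0, -1, 0, 0, 0, 0.03, 0, 0, -1, 0, 0, 0, 0.004, 0, 0, -1, 0, 0, 0, 0, 0, 0, -1])

```text
time_s: 5.25
eef_pos: [0.5462, -0.0856, 0.083]
eef_rot: [0.533, 0.469, 0.526, -0.468]
wrist_force: [0.3, 0.2, 0.1]
opening: 1.001
```

```bash
python3 look.py d
```

```text
5.25 [ 0.5462 -0.0856  0.083 ] [[0.009, 0.993, 0.122], [-0.006, 0.122, -0.993], [-1.0, 0.009, 0.007]]
wrist nose [(0.96, array([ 0.5349, -0.024 ,  0.1031]))]
wrist spindle [(0.95, array([ 0.5395, -0.0844,  0.0966]))]
wrist shaft_line [(0.88, array([ 0.5405, -0.081 ,  0.0976]))]
wrist drive []
top nose [(0.57, array([ 0.5322, -0.0247,  0.1003]))]
top spindle [(0.74, array([ 0.7495, -0.1933, -0.0026])), (0.45, array([ 0.5396, -0.0789,  0.0998]))]
top shaft_line [(0.53, array([ 0.537 , -0.0775,  0.0983])), (0.15, array([ 0.5348, -0.0243,  0.0983]))]
top drive [(0.59, array([0.5245, 0.0744, 0.0016]))]
```

View pics/d_wrist.png

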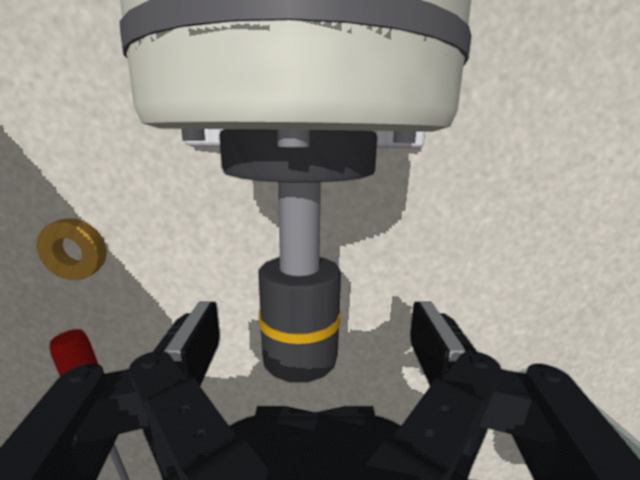

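Pads are centred at column 315 and the hub at 300, so I need about 6 mm along tool -y. Then I close.

carry_out(motion=[0, 0, -0.5, 0.001, -0.006, -0.001, -1, 0, 0, 0, 0.001, 0, 0, -1])

```text
time_s: 5.95
eef_pos: [0.5404, -0.0856, 0.0821]
eef_rot: [0.532, 0.467, 0.527, -0.47]
wrist_force: [0.0, -0.7, 0.4]
opening: 0.998
```

carry_out(motion=[0, 0, 0, 0, 0, 0, 0, 0, 0, 0, 0, 0, 0, 0, 0, 0, 0, 0, 0, 0, 0.2, 0, 0, 0, 0, 0, 0, 0.2])

```text
time_s: 6.35
eef_pos: [0.5397, -0.0855, 0.0818]
eef_rot: [0.532, 0.467, 0.527, -0.47]
wrist_force: [-2.7, -0.3, 1.7]
opening: 0.399
```

```bash
cat > st.py <<'E'
from h import *
o=ctrl.get_obs(); p=np.array(o["eef_pos"]); M=T_tool(o)[:3,:3]; a=np.array([-.115,.993,0])  # axis, + = in
f=np.array(o["wrist_force"])
print(o["time_s"].round(2),p.round(4),"s_mm",(1e3*(p-[.54,-.083,0])@a).round(2),"f_ax",(f@a).round(2),f.round(1),np.array(o["torque"]).round(2),M.round(3).tolist(),o["opening"].round(3))
E
python3 st.py
```

```text
Traceback (most recent call last):
  File "st.py", line 4, in <module>
    print(o["time_s"].round(2),p.round(4),"s_mm",(1e3*(p-[.54,-.083,0])@a).round(2),"f_ax",(f@a).round(2),f.round(1),np.array(o["torque"]).round(2),M.round(3).tolist(),o["opening"].round(3))
          ^^^^^^^^^^^^^^^^^
AttributeError: 'float' object has no attribute 'round'
```

carry_out(motion=[0, 0, 0, 0, 0, 0, 1, 0, 0, 0, 0, 0, 0, 1, 0, 0, 0, 0, 0, 0, 1])

```text
time_s: 6.65
eef_pos: [0.5395, -0.0856, 0.0822]
eef_rot: [0.531, 0.467, 0.527, -0.471]
wrist_force: [-1.0, 0.4, 1.6]
opening: 0.383
```

```bash
sed -i 's/o\["time_s"\].round(2)/o["time_s"]/; s/o\["opening"\].round(3)/o["opening"]/' st.py; python3 st.py
```

```text
6.65 [ 0.5395 -0.0856  0.0822] s_mm -2.48 f_ax 0.53 [-1.   0.4  1.6] [ 0.02  0.23 -0.09] [[0.001, 0.993, 0.121], [-0.008, 0.121, -0.993], [-1.0, -0.0, 0.008]] 0.38265350701001355
```

carry_out(motion=[0, 0, 0, 0, 0, -0.001, 1, 0, 0, 0, 0, 0, -0.001, 1, 0, 0, 0, 0, 0, -0.001, 1])

```text
time_s: 6.95
eef_pos: [0.5393, -0.084, 0.0822]
eef_rot: [0.532, 0.466, 0.527, -0.471]
wrist_force: [-1.0, -3.3, 0.9]
opening: 0.38
```

```bash
python3 st.py
```

```text
6.95 [ 0.5393 -0.084   0.0822] s_mm -0.9 f_ax -3.18 [-1.  -3.3  0.9] [-0.42  0.26 -0.07] [[0.001, 0.993, 0.121], [-0.01, 0.121, -0.993], [-1.0, -0.0, 0.01]] 0.37995295919349314
```

carry_out(motion=[0, 0, 0, 0, 0, -0.0015, 1, 0, 0, 0, 0, 0, -0.0015, 1])

```text
time_s: 7.15
eef_pos: [0.5391, -0.082, 0.0822]
eef_rot: [0.533, 0.466, 0.526, -0.472]
wrist_force: [-1.1, -8.7, -1.3]
opening: 0.373
```

carry_out(motion=[0, 0, 0, 0, 0, -0.0015, 1, 0, 0, 0, 0, 0, -0.0015, 1])

```text
time_s: 7.35
eef_pos: [0.5391, -0.0819, 0.0822]
eef_rot: [0.534, 0.465, 0.525, -0.473]
wrist_force: [-0.4, -11.4, -2.2]
opening: 0.376
```

```bash
python3 st.py
```

```text
7.35 [ 0.5391 -0.0819  0.0822] s_mm 1.17 f_ax -11.25 [ -0.4 -11.4  -2.2] [-1.47  0.24 -0.16] [[0.003, 0.993, 0.121], [-0.018, 0.121, -0.992], [-1.0, 0.0, 0.018]] 0.3762600078388906
```

carry_out(motion=[0, 0, 0, 0, 0, -0.0014, 1, 0, 0, 0, 0, 0, -0.0014, 1, 0, 0, 0, 0, 0, -0.0014, 1])

```text
time_s: 7.65
eef_pos: [0.5391, -0.082, 0.0822]
eef_rot: [0.536, 0.463, 0.522, -0.474]
wrist_force: [-0.1, -9.4, -1.3]
opening: 0.374
```

```bash
cat >> st.py <<'E'
g=p-.0225*M[:,0]; print("grasp s_mm",(1e3*(g-[.54,-.083,0])@a).round(2))
E
python3 st.py
```

```text
7.65 [ 0.5391 -0.082   0.0822] s_mm 1.06 f_ax -9.37 [-0.1 -9.4 -1.3] [-1.22  0.23 -0.11] [[0.004, 0.993, 0.121], [-0.025, 0.121, -0.992], [-1.0, 0.001, 0.025]] 0.37415181640074224
grasp s_mm 1.63
```

carry_out(motion=[0, 0.3, 0, 0, 0, -0.0016, 1, 0, 0.3, 0, 0, 0, -0.0016, 1])

```text
time_s: 7.85
eef_pos: [0.5391, -0.0819, 0.0822]
eef_rot: [0.535, 0.464, 0.524, -0.473]
wrist_force: [-0.9, -9.7, -1.5]
opening: 0.378
```

carry_out(motion=[0, 0.3, 0, 0, 0, -0.0018, 1, 0, 0.3, 0, 0, 0, -0.0018, 1])

```text
time_s: 8.05
eef_pos: [0.5391, -0.0818, 0.0822]
eef_rot: [0.534, 0.466, 0.525, -0.472]
wrist_force: [-0.4, -10.6, -2.4]
opening: 0.38
```

```bash
python3 st.py
```

```text
8.05 [ 0.5391 -0.0818  0.0822] s_mm 1.26 f_ax -10.45 [ -0.4 -10.6  -2.4] [-1.59  0.26 -0.09] [[0.003, 0.993, 0.121], [-0.015, 0.121, -0.993], [-1.0, 0.002, 0.015]] 0.3797003232075936
grasp s_mm 1.6
```

carry_out(motion=[0, 0.2, 0, 0, 0, -0.002, 1, 0, 0.2, 0, 0, 0, -0.002, 1, 0, 0.2, 0, 0, 0, -0.002, 1])

```text
time_s: 8.35
eef_pos: [0.5391, -0.0817, 0.0822]
eef_rot: [0.533, 0.466, 0.525, -0.472]
wrist_force: [-0.6, -11.6, -3.0]
opening: 0.377
```

```bash
python3 st.py
```

```text
8.35 [ 0.5391 -0.0817  0.0822] s_mm 1.37 f_ax -11.47 [ -0.6 -11.6  -3. ] [-1.75  0.26 -0.02] [[0.004, 0.993, 0.12], [-0.014, 0.12, -0.993], [-1.0, 0.002, 0.014]] 0.37676789182150405
grasp s_mm 1.69
```

```bash
cat > line.py <<'E'
from h import *
im,_=cam("wrist"); h=cv2.cvtColor(im,cv2.COLOR_BGR2HSV); m=cv2.inRange(h,(15,120,90),(35,255,255))
m[:, :200]=0; m[:,440:]=0
v,u=np.nonzero(m); print("yellow",len(u),u.mean().round(2),v.mean().round(2),v.min(),v.max())
E
python3 line.py
```

```text
yellow 864 314.89 337.85 322 347
```

carry_out(motion=[0, 0, 0, 0, 0, 0.002, 1, 0, 0, 0, 0, 0, 0.002, 1, 0, 0, 0, 0, 0, 0.002, 1, 0, 0, 0, 0, 0, 0.002, 1])

```text
time_s: 8.8
eef_pos: [0.5396, -0.0868, 0.0821]
eef_rot: [0.532, 0.467, 0.527, -0.471]
wrist_force: [-1.0, 3.1, 2.4]
opening: 0.377
```

```bash
python3 st.py
```

```text
8.8 [ 0.5396 -0.0868  0.0821] s_mm -3.72 f_ax 3.23 [-1.   3.1  2.4] [ 0.41  0.28 -0.08] [[0.002, 0.993, 0.121], [-0.009, 0.121, -0.993], [-1.0, 0.001, 0.009]] 0.3767831958144048
grasp s_mm -3.52
```

carry_out(motion=[0, 0, 0, 0, 0, 0.002, 1, 0, 0, 0, 0, 0, 0.002, 1, 0, 0, 0, 0, 0, 0.002, 1, 0, 0, 0, 0, 0, 0.002, 1])

```text
time_s: 9.2
eef_pos: [0.5405, -0.0942, 0.0822]
eef_rot: [0.532, 0.467, 0.527, -0.47]
wrist_force: [-1.5, 3.1, 2.3]
opening: 0.379
```

carry_out(motion=[0, 0, 0, 0, 0, 0.002, 1, 0, 0, 0, 0, 0, 0.002, 1, 0, 0, 0, 0, 0, 0.002, 1])

```text
time_s: 9.5
eef_pos: [0.5412, -0.1007, 0.0822]
eef_rot: [0.532, 0.467, 0.527, -0.47]
wrist_force: [-1.1, 3.3, 2.8]
opening: 0.378
```

```bash
python3 st.py
```

```text
9.5 [ 0.5412 -0.1007  0.0822] s_mm -17.67 f_ax 3.4 [-1.1  3.3  2.8] [ 0.44  0.27 -0.12] [[0.002, 0.993, 0.121], [-0.007, 0.121, -0.993], [-1.0, 0.001, 0.007]] 0.37849102904858134
grasp s_mm -17.5
```

carry_out(motion=[0, 0, 0, 0, 0, 0.002, 1, 0, 0, 0, 0, 0, 0.002, 1])

```text
time_s: 9.7
eef_pos: [0.5417, -0.105, 0.0822]
eef_rot: [0.531, 0.467, 0.527, -0.47]
wrist_force: [-1.9, 3.3, 1.5]
opening: 0.38
```

carry_out(motion=[0, 0, 0, 0, 0, 0.002, 1, 0, 0, 0, 0, 0, 0.002, 1])

```text
time_s: 9.9
eef_pos: [0.5418, -0.1066, 0.0821]
eef_rot: [0.53, 0.469, 0.529, -0.469]
wrist_force: [-2.3, 13.1, 6.9]
opening: 0.377
```

```bash
python3 st.py
```

```text
9.9 [ 0.5418 -0.1066  0.0821] s_mm -23.69 f_ax 13.29 [-2.3 13.1  6.9] [ 2.08  0.33 -0.06] [[0.001, 0.993, 0.12], [-0.002, 0.12, -0.993], [-1.0, 0.001, 0.002]] 0.3774817853644267
grasp s_mm -23.64
```

Outer stop felt at 13 N wrist, about 10 N net of drag. I'll hold it there.

carry_out(motion=[0, -0.2, 0, 0, 0, 0.0018, 1, 0, -0.2, 0, 0, 0, 0.0018, 1, 0, -0.2, 0, 0, 0, 0.0018, 1])

```text
time_s: 10.2
eef_pos: [0.5418, -0.1067, 0.0821]
eef_rot: [0.53, 0.468, 0.529, -0.47]
wrist_force: [-0.3, 11.6, 5.4]
opening: 0.381
```

carry_out(motion=[0, -0.2, 0, 0, 0, 0.0018, 1, 0, -0.2, 0, 0, 0, 0.0018, 1])

```text
time_s: 10.4
eef_pos: [0.5418, -0.1067, 0.0821]
eef_rot: [0.53, 0.468, 0.528, -0.47]
wrist_force: [-1.8, 11.0, 6.0]
opening: 0.377
```

```bash
python3 st.py; python3 line.py
```

```text
10.4 [ 0.5418 -0.1067  0.0821] s_mm -23.73 f_ax 11.11 [-1.8 11.   6. ] [ 1.61  0.3  -0.14] [[-0.0, 0.993, 0.121], [-0.004, 0.121, -0.993], [-1.0, -0.001, 0.004]] 0.37723641033037864
grasp s_mm -23.64
yellow 868 314.95 337.1 321 347
```

carry_out(motion=[0, 0, 0, 0, 0, -0.002, 1, 0, 0, 0, 0, 0, -0.002, 1, 0, 0, 0, 0, 0, -0.002, 1, 0, 0, 0, 0, 0, -0.002, 1, 0, 0, 0, 0, 0, -0.002, 1, 0, 0, 0, 0, 0, -0.002, 1])

```text
time_s: 11.05
eef_pos: [0.541, -0.0986, 0.0822]
eef_rot: [0.532, 0.466, 0.526, -0.472]
wrist_force: [-0.4, -2.8, 0.3]
opening: 0.378
```

```bash
python3 st.py
```

```text
11.05 [ 0.541  -0.0986  0.0822] s_mm -15.61 f_ax -2.75 [-0.4 -2.8  0.3] [-0.47  0.25 -0.07] [[0.001, 0.993, 0.12], [-0.011, 0.12, -0.993], [-1.0, 0.0, 0.011]] 0.3779986812212908
grasp s_mm -15.36
```

carry_out(motion=[0, 0, 0, 0, 0, -0.002, 1, 0, 0, 0, 0, 0, -0.002, 1, 0, 0, 0, 0, 0, 0, 1])

```text
time_s: 11.35
eef_pos: [0.5404, -0.0942, 0.0822]
eef_rot: [0.532, 0.466, 0.526, -0.471]
wrist_force: [-0.1, -2.5, -0.0]
opening: 0.381
```

```bash
python3 st.py
```

```text
11.35 [ 0.5404 -0.0942  0.0822] s_mm -11.18 f_ax -2.51 [-0.1 -2.5 -0. ] [-0.3   0.19 -0.12] [[0.001, 0.993, 0.121], [-0.011, 0.121, -0.993], [-1.0, 0.0, 0.011]] 0.38134553455083614
grasp s_mm -10.93
```

carry_out(motion=[0, 0, 0, 0, 0, 0, 1, 0, 0, 0, 0, 0, 0, 1])

```text
time_s: 11.55
eef_pos: [0.5405, -0.0941, 0.0822]
eef_rot: [0.532, 0.466, 0.526, -0.471]
wrist_force: [-0.7, -2.4, -0.3]
opening: 0.383
```

```bash
python3 st.py; python3 line.py
```

```text
11.55 [ 0.5405 -0.0941  0.0822] s_mm -11.03 f_ax -2.31 [-0.7 -2.4 -0.3] [-0.42  0.23 -0.13] [[0.001, 0.993, 0.121], [-0.011, 0.121, -0.993], [-1.0, 0.0, 0.011]] 0.38253057271427543
grasp s_mm -10.78
yellow 861 315.17 337.61 321 347
```

carry_out(motion=[0, 0, 0, 0, 0, 0, 0.2, 0, 0, 0, 0, 0, 0, 0, 0, 0, 0, 0, 0, 0, -0.5, 0, 0, 0, 0, 0, 0, -1, 0, 0, 0, 0, 0, 0, -1, 0, 0, 0, 0, 0, 0, -1])

```text
time_s: 12.2
eef_pos: [0.5406, -0.0922, 0.082]
eef_rot: [0.532, 0.467, 0.527, -0.47]
wrist_force: [0.3, -0.2, -0.3]
opening: 1.002
```

```bash
python3 st.py; python3 line.py; cp /dev/null /dev/null; python3 look.py e
```

```text
12.2 [ 0.5406 -0.0922  0.082 ] s_mm -9.21 f_ax -0.26 [ 0.3 -0.2 -0.3] [-0.02 -0.03  0.01] [[0.002, 0.993, 0.121], [-0.008, 0.121, -0.993], [-1.0, 0.001, 0.008]] 1.0023162959892835
grasp s_mm -9.02
yellow 906 313.53 340.67 317 351
12.25 [ 0.5406 -0.0922  0.082 ] [[0.002, 0.993, 0.121], [-0.008, 0.121, -0.993], [-1.0, 0.001, 0.008]]
wrist nose [(0.81, array([ 0.538 , -0.0215,  0.1064])), (0.23, array([ 0.3814, -0.1069, -0.0028]))]
wrist spindle [(0.64, array([ 0.5413, -0.0901,  0.0945]))]
wrist shaft_line [(0.68, array([ 0.5445, -0.0943,  0.0988]))]
wrist drive []
top nose [(0.71, array([ 0.5342, -0.0225,  0.1004]))]
top spindle [(0.71, array([0.3488, 0.2046, 0.0012]))]
top shaft_line [(0.39, array([ 0.7256, -0.3342, -0.0013]))]
top drive [(0.71, array([0.5248, 0.0733, 0.0018]))]cp: '/dev/null' and '/dev/null' are the same file
```

View pics/e_wrist.png

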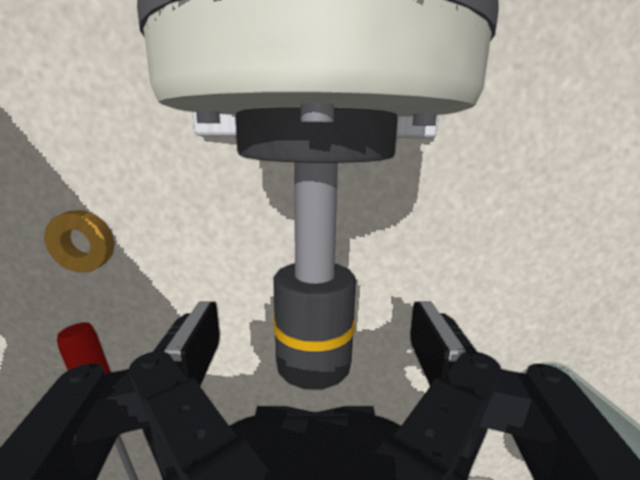

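The picture shows the hub free, with the yellow line at about (314,341), clear of both pads. I'll convert the line's shift on release to mm, then retreat.

Run:
```python
from h import *
p=ctrl.camera_params("wrist"); K=np.array(p["mtx"]); H=np.array(p["hand_eye"]); o=ctrl.get_obs(); T=T_tool(o)
a=np.array([-.115,.993,0])
def s(u,v,y,x,z,tilt):
    M=T.copy(); M[:3,:3]=R.from_euler("x",tilt).as_matrix()@M[:3,:3]; M[:3,3]=[x,y,z]; C=M@H
    d=cv2.undistortPoints(np.array([[[u,v]]]),K,np.array([p["k1"],0,0,0.]))[0,0]; r=C[:3,:3]@np.r_[d,1]
    P=C[:3,3]+r*(.115-C[2,3])/r[2]; return 1e3*(P-[.54,-.083,0])@a
print("in",s(314.89,337.85,-.0817,.5391,.0822,-.006),"out",s(314.95,337.1,-.1067,.5418,.0821,.004),"set",s(315.17,337.61,-.0941,.5405,.0822,-.003),"released",s(313.53,340.67,-.0922,.5406,.082,0))
```

```text
in 5.680990339906745 out -19.407298368681765 set -6.79223644241267 released -6.254608348544401
```

carry_out(motion=[0, 0, 0, -0.03, 0, 0, -1, 0, 0, 0, -0.03, 0, 0, -1, 0, 0, 0, -0.03, 0, 0, -1, 0, 0, 0, -0.03, 0, 0, -1, 0, 0, 0, 0, 0, 0, -1])

```text
time_s: 13.25
eef_pos: [0.5391, -0.0909, 0.2046]
eef_rot: [0.53, 0.466, 0.528, -0.471]
wrist_force: [0.4, 0.7, 0.1]
opening: 1.001
```

```bash
python3 -c "
from h import *
print(ctrl.get_obs()['dq']); print(ctrl.hand_in())"
```

```text
[-2.90362612e-03  2.88510825e-02  5.22243876e-02 -2.52235115e-05
 -2.63056200e-02  1.73592082e-03]
the job is handed in; nothing more can be done
None
```

I checked the shaft's end float, set the shaft about 0.6 mm from the midpoint, released it, and handed the job in at about 13 s of the 48 s allowed. No verdict was reported.

- **Inner stop:** I pushed in until the wrist read about 9–11.5 N, or roughly 6–8.5 N on the stop after seal drag, and held that for about 1 s.
- **Outer stop:** I pulled out until the wrist read about 11–13 N, or roughly 8–10 N on the stop, and held it for about 0.5 s. No reading came near 20 N, but I only had force readings at the end of each short move.
- **Float:** The two ends were about 25.3 mm apart under load. Allowing for the rubber giving about 1 mm at each end, the float is about 23 mm.
- **Midpoint:** I set the shaft to the midpoint. When the gripper opened, the arm sprang about 1.8 mm inward. The camera check on the yellow line showed the shaft itself moved only about 0.5 mm, leaving it about 0.6 mm inward of centre.
- **Slip:** The yellow line stayed within 0.8 px of the same place relative to the fingers, so the hub did not slip in the grip.
- **Bench:** I lifted the gripper clear above the hub and sensed no unexpected contact. I did not re-measure the other items on the bench. Some detections were missed or wrong: the top camera lost the hub once the arm was over it.

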